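# Set out the referee's mat for a pool match

## Task

Set out the referee's mat by the pool table, counting the robot's side as the front: put the cue ball on its ring stand, the round tin midway between the stand and the bell, and the chalk on the middle of the tin's lid with its blue face up. Lay the wooden peg scorer flat and centred behind the tin, its length parallel to the row of stand, tin and bell, leaving a gap of about 40 mm to the tin, and stand the brass tip shaper centred in front of the bell, also with a gap of about 40 mm. Leave the amber tealight glass where it stands.

Things in the scene. Friction and masses are not known exactly. Their poses are not given: they have to be found in the camera images.
- mat: Black rubber mat, fixed, 240 mm deep (x) x 320 mm wide (y) x 3 mm thick, grey line along its front edge. Origin: centre of its underside, on the table; +x to its back (away from the robot), +y to the robot's left; turned up to 13 degrees. All is set out on it. Stand and bell are on its x = 0 line, 100 mm either side of the origin, swapped from start to start.
- ball_stand: Ring stand for the ball, pale wood, fixed on the mat, outer diameter 50 mm, open hole of 34 mm, 14 mm high. Origin at the centre of its underside (3 mm above the table). A seated ball has its centre 37 mm above this origin. Axes parallel to the mat's.
- bell: Desk bell, fixed on the mat: steel dome on a black foot 72 mm in diameter, 50 mm high over its little plunger. Origin at the centre of its underside (3 mm above the table). Axes parallel to the mat's: -x is its front.
- cue_ball_center (a point): Centre of the white cue ball, loose, 57.2 mm in diameter, 170 g. It starts in the 36 mm hole of a small black square dish (60 mm wide, top 18 mm above the table) on the grey board, its centre about 40 mm above the table.
- tin: Low round lidded tin, bare aluminium, loose, 60 mm in diameter, 32 mm high, flat lid, 90 g. Origin at the centre of its underside. It starts upright on a 6 mm thick grey board on the table (its underside 6 mm above the table).
- chalk: Cue chalk, a small paper-wrapped block with a blue top, loose, 23 mm in x, y and z, 15 g. Origin at the centre of its underside; the sides are square to x and y. It starts upright on a 6 mm thick grey board on the table (its underside 6 mm above the table).
- scorer: Peg scorer, a pale wooden bar lying flat with two rows of dark peg holes and two little brass pegs (standing 8 mm above the top), loose, 100 mm long (its x) x 36 mm wide (its y) x 18 mm high, 60 g. Origin at the centre of its underside; either end may point either way. It starts upright on a 6 mm thick grey board on the table (its underside 6 mm above the table).
- shaper: Cue-tip shaper, an upright brass cylinder with dark rings, loose, 28 mm in diameter, 58 mm high, 110 g. Origin at the centre of its underside. It starts upright on a 6 mm thick grey board on the table (its underside 6 mm above the table).
- tealight: Amber glass tealight cup, loose, about 48 mm in diameter at the rim, 50 mm high, not to be moved. Origin at the centre of its underside. It stands upright on the same grey board among the kit.
There are look-alikes about, which are no part of the job. What is meant by the tin is not turquoise, and is the smaller of those in its own colour.

How it is judged:
At the end, for the whole second after the job is handed in: Ball seated on the stand (6 mm); tin within 14 mm of midway on the row; chalk blue side up on the lid within 11 mm of its centre; scorer behind tin (parallel to 0.2 rad) and shaper before bell, each gap 25-55 mm and centred to 16 mm; all upright on the mat and at rest (horizontal distance between cue_ball_center and ball_stand below 0.006 m and z of cue_ball_center in the frame of ball_stand between 0.032 and 0.042 m and linear speed of each of cue_ball, tin, chalk, scorer, shaper below 0.02 m/s and x of tin in the frame of mat between -0.014 and 0.014 m and y of tin in the frame of mat between -0.014 and 0.014 m and z of tin in the frame of mat between 0 and 0.006 m and angle between each of tin, chalk, scorer, shaper's own z axis and vertical below 0.1 rad and horizontal distance between chalk and tin below 0.011 m and z of chalk in the frame of tin between 0.029 and 0.035 m and horizontal distance between scorer and tin between 0.073 and 0.103 m and x of scorer in the frame of mat above 0.05 m and y of scorer in the frame of mat between -0.016 and 0.016 m and angle between the x axis of scorer and the y axis of mat, either way round below 0.2 rad and z of scorer in the frame of mat between 0 and 0.006 m and horizontal distance between shaper and bell between 0.075 and 0.105 m and x of shaper in the frame of bell below -0.05 m and y of shaper in the frame of bell between -0.016 and 0.016 m and z of shaper in the frame of mat between 0 and 0.006 m); the robot touches nothing.
It fails at once if the tealight glass was moved by more than 20 mm or tipped (distance of tealight from where it was at the start of the episode above 0.02 m or angle between tealight's own z axis and vertical above 0.4 rad).
It also fails if it takes over 125 s, if anything falls off the work surface, if the arm or the gripper's body presses on something with over 40 N, if the wrist force passes 120 N, or if a joint passes its speed limit or range.

## Robot

A 7-joint arm with a two-finger parallel gripper is mounted at the origin on the work surface. World frame = base frame: x ahead of the robot, y to its left, z up, the work surface at z = 0. Lengths are in m, angles in rad, forces in N, time in s.
With the tool pointing down it reaches from about 0.425 to 0.925 m from the base axis. Payload 6.8 kg.
Tool frame: the origin (TCP) lies at the very end of the fingers, on their centre line; the grasp point (between the pads) lies 19 mm behind it; z points along the fingers, y is the line along which they close (so a half turn about z gives the same grasp; the last joint's range is limited). The gripper opens to 85 mm and grips with 20 to 120 N. Pads are 22 mm wide; open, the fingers measure 114 mm over their backs; the gripper's body (76 mm by 85 mm) begins 54 mm behind the grasp point. The pads swing forward as they close: fully open they stand 13 mm farther back than shut.
Start: joints at [1.029, 0.477, 0.022, 1.555, -0.011, 1.109, -0.083], TCP at [0.284, -0.612, 0.231] pointing down, gripper open.
Joint ranges: [-2.96, 2.96], [-0.34, 2.1], [-1.41, 1.46], [0.24, 2.44], [-1.37, 4.51], [0.17, 1.92], [-2.96, 2.96]. Speed limits (rad/s): [2.39, 2.39, 3.14, 3.14, 3.14, 3.14, 3.14].

## Interface

Orientations are given as a rotation vector (axis times angle).
In Python, from bench import r gives the robot as it stands.
- The arm moves only by the tool play_rows, never from a script. Its argument "targets" is text: rows parted by semicolons, each of 5 numbers parted by spaces: the closure, from -1 (fully open) to 1 (shut), then the shift along the tool's x, y, z in m, then the turn about the tool's z in rad. In form: gripper dx dy dz spin; .... A call has 1 to 8 rows; each row is the pose to reach, as a shift and turn from the pose commanded when the call began, along the tool's axes at that moment; what a row does not reach only later rows make up. A row lasts 1/12 s, in which the tool goes at most 41.7 mm and 7.16 degrees, less where a joint would pass 70% of its speed; a pose out of reach is approached as far as the arm can. A call with a gripper value outside its range is refused whole. The fingers move at their own pace and stop on an object; "squeeze" is the grip in N (left out, the last holds). Time passes only in rows, so rows that repeat a pose let the fingers close. It gives the time, the measured TCP pose, the force, the opening and the grip force at its end, in the units of the state.
- r.get_obs(): the state, without advancing time (a new reading comes with each control period).
- r.grab_frame(name): name is "scene" or "top"; returns the picture (384x512x3 uint8, red, green, blue); there is no depth.
- r.camera_info(name): a dict with "fov_y" (degrees; the focal length in pixels is half the picture's height over the tangent of half this angle, whatever the lens; pixels are square), "cx", "cy" (the principal point, pixels), "k1" (the pictures are not rectified: a ray, as slopes to the right and down, at radius r is drawn at 1 + k1 r^2 times it, then the intrinsics apply), "position" and "rotation" of the camera in the world. Camera axes: x right, y down, z forward; pixel columns grow to the right and rows downward; lengths in m; the calibration is good to about 2 mm. A picture is of the moment at which its call begins. camera_info takes no time and is no camera call.
- r.hand_in(): hands the job in; it is judged then, once.
The state is a dict: "clock": time; "joints": joint angles; "qvel": joint speeds; "tau": joint torques, N m; "tcp_pos": TCP position; "orientation": TCP orientation; "contact_force": force on the tool from outside, world axes, zero at the start; "moment": the same for the moment, N m; "grip_width": finger opening in m; "gripper_force": force on a finger pad.
Only numpy, scipy, OpenCV 4.12 (cv2) and the standard library are available. Lean on these libraries where they do the work, as an engineer would, in place of code of your own. Each camera call takes 0.05 s, during which the arm holds its last target. There are 200 camera calls.

## Working session

There is one attempt and no reset: what is moved stays moved. The work goes in short steps, Python scripts to look and compute and a tool call to move; the robot and the scene stay as the last step left them, time stands still between calls to the robot, and variables do not carry over. Pictures are saved under pics/ and viewed, at most 14 in all, crops included, and the job is handed in when it is done.

Besides the shell and the picture viewer there is one more tool, called by a JSON object that holds its "fn" and its "kwargs". play_rows: Moves the arm, as the interface text tells. Its arguments: {"type":"object","properties":{"targets":{"type":"string"},"squeeze":{"type":"number"}},"required":["targets"]}

```bash
ls; mkdir -p pics
python3 - <<'E'
from bench import r
import cv2
for n in ("scene","top"):
    f=r.grab_frame(n); cv2.imwrite(f"pics/{n}0.png",cv2.resize(f[:,:,::-1],(800,600),interpolation=cv2.INTER_CUBIC)); cv2.imwrite(f"{n}_raw.png",f[:,:,::-1])
    print(n,r.camera_info(n))
o=r.get_obs(); print(o)
E
```

```text
pics
scene {'fov_y': 44.721896268809324, 'cx': 250.12543535224293, 'cy': 187.5039705350346, 'k1': -0.13330940889660944, 'position': array([ 1.28946054, -0.02925621,  0.75204697]), 'rotation': array([-1.76560273, -1.72053412,  0.72081013])}
top {'fov_y': 49.48302440493078, 'cx': 258.5073025752256, 'cy': 197.88618655302122, 'k1': -0.06861375363189896, 'position': array([0.37863091, 0.0060658 , 0.97589284]), 'rotation': array([-2.15687953,  2.03346327, -0.23083424])}
{'clock': 0.1, 'joints': array([ 1.02889548,  0.47772861,  0.02232989,  1.55636341, -0.01148427,
        1.10929291, -0.08311861]), 'qvel': array([ 0.00066097, -0.00293595,  0.00146909, -0.00241703, -0.00062168,
        0.00149382, -0.00055206]), 'tau': array([ 5.48013108e-03, -5.97758639e+01,  1.61391858e+00, -2.81953132e+01,
        1.27716290e-02,  5.04687967e-03,  4.42550444e-06]), 'tcp_pos': array([ 0.28348355, -0.61199204,  0.23041063]), 'orientation': array([-3.06642081e+00, -6.75769851e-01,  7.59475088e-04]), 'contact_force': array([-0.4815779 ,  0.19369634,  0.56960696]), 'moment': array([ 0.02742713, -0.00424963,  0.04987943]), 'gripper_force': 0.0, 'grip_width': 0.08552700824776481}
```

View pics/top0.png

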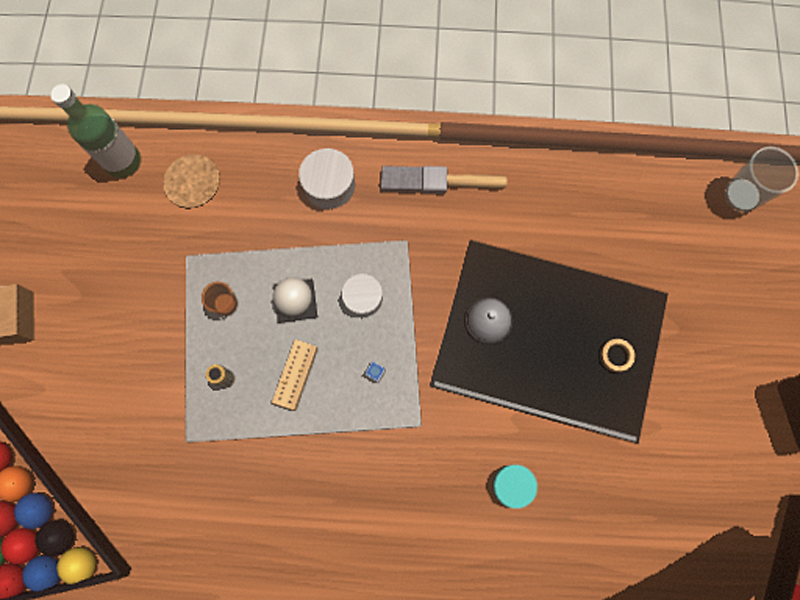

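View pics/scene0.png

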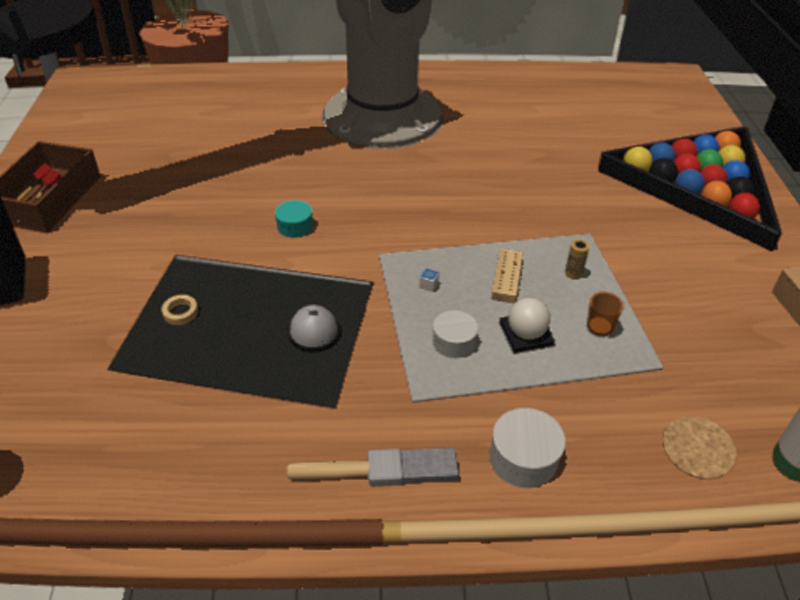

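Top view, 800x600 pixels. The tin candidates are bare aluminium at (361,294), a larger bare aluminium one at (326,178), and turquoise at (515,487). The one at (361,294) fits because it is the smaller aluminium tin. I'll confirm it in an enlarged crop. The others are:
- ball (293,297)
- tealight (219,300)
- shaper (218,376)
- scorer (294,375)
- chalk (374,372)
- bell (489,320)
- stand (618,355)

Run:
```python
import cv2
f=cv2.imread("top_raw.png")
c=f[100:290,115:275]  # x4 ... board+big tin
cv2.imwrite("pics/c1.png",cv2.resize(c,None,fx=3.15,fy=3.15,interpolation=cv2.INTER_CUBIC))
c=f[145:285,270:430]
cv2.imwrite("pics/c2.png",cv2.resize(c,None,fx=4,fy=4,interpolation=cv2.INTER_CUBIC))
f=cv2.imread("scene_raw.png")
c=f[145:320,235:425]
cv2.imwrite("pics/c3.png",cv2.resize(c,None,fx=3.4,fy=3.4,interpolation=cv2.INTER_CUBIC))
```

```text
(no output)
```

View pics/c1.png

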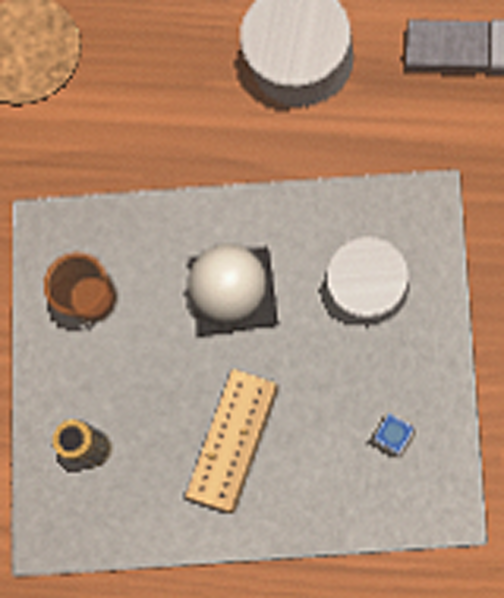

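View pics/c2.png

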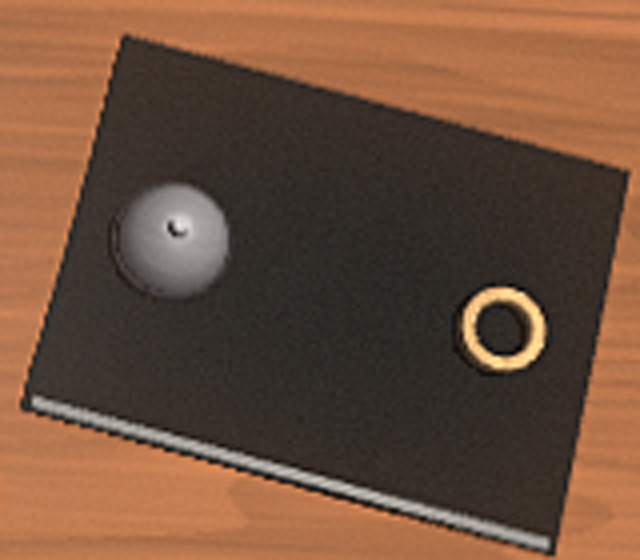

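View pics/c3.png

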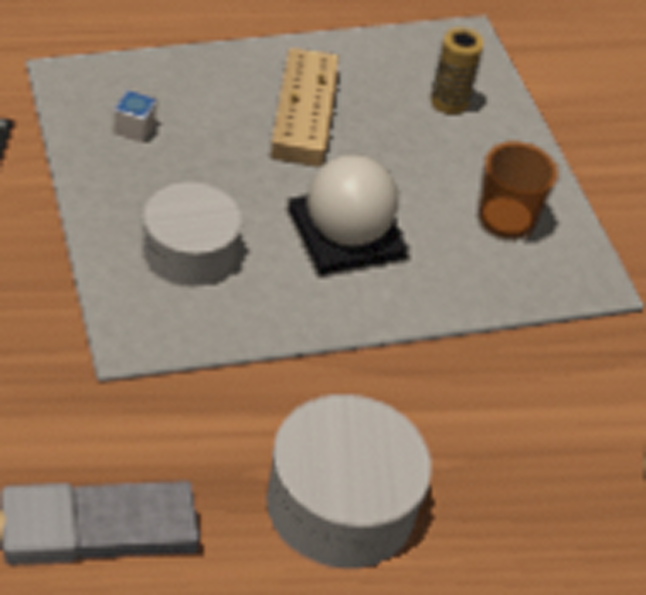

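The crop confirms the tin: its lid is about 84 px across at c1 (367,277), against 110 px for the larger one at the top. It has no turquoise, and it stands on the grey board. Next, world positions.

```bash
cat > h.py <<'E'
import numpy as np, cv2
from scipy.spatial.transform import Rotation as R
from bench import r
def ray(n,uv):
    c=r.camera_info(n); f=192/np.tan(np.radians(c["fov_y"])/2)
    K=np.array([[f,0,c["cx"]],[0,f,c["cy"]],[0,0,1]])
    p=cv2.undistortPoints(np.array([[uv]],float),K,np.array([c["k1"],0,0,0]))[0,0]
    rot=c["rotation"]; M=R.from_rotvec(rot).as_matrix()
    return c["position"], M@np.array([p[0],p[1],1])
def at(n,uv,z):
    o,d=ray(n,uv); return (o+d*(z-o[2])/d[2])[:2]
crops={"c1":("top",3.15,115,100),"c2":("top",4,270,145),"c3":("scene",3.4,235,145),"s":("scene",1.5625,0,0),"t":("top",1.5625,0,0)}
def w(c,u,v,z):
    n,s,x,y=crops[c]; return at(n,((u+.5)/s-.5+x,(v+.5)/s-.5+y),z)
E
python3 - <<'E'
from h import *
np.set_printoptions(precision=4,suppress=True)
for nm,a in dict(ball=[("c1",227,283,.04),("c3",353,200,.04)],tin=[("c1",367.5,277,.038),("c3",192,219,.038)],
  chalk=[("c1",395,435,.029),("c3",137,103,.029)],shaper=[("c1",73,439,.064),("c3",462,41,.064)],tea=[("c1",77,285,.056),("c3",519,172,.056)],
  stand=[("c2",503,331,.017),("s",180,309,.017)],bell=[("c2",177,226,.053),("s",314,311,.053)]).items():
    print(nm,*[w(*x) for x in a])
sc=np.array([w("c1",*p,.024) for p in [(235,369),(278,382),(232,513),(185,497)]]); print("scorer",sc.mean(0)); 
d=(sc[0]+sc[1]-sc[2]-sc[3])/2; print(np.linalg.norm(d),np.arctan2(d[1],d[0]),np.linalg.norm(sc[0]-sc[1]))
ch=np.array([w("c1",*p,.029) for p in [(389,414),(415,432),(401,457),(375,440)]]); print("chalk",ch.mean(0),ch)
m=np.array([w("c2",*p,.003) for p in [(124,36),(628,172),(552,552),(22,408)]]); print("mat",m.mean(0),m)
m2=np.array([w("s",*p,.003) for p in [(335,406),(110,368),(178,256),(373,283)]]); print("mat2",m2.mean(0),m2)
for q in (m,m2):
    y=(q[0]+q[3]-q[1]-q[2])/2; x=(q[0]+q[1]-q[2]-q[3])/2
    print(np.linalg.norm(x),np.linalg.norm(y),np.arctan2(x[1],x[0]),np.arctan2(-y[0],y[1]))
print(R.from_rotvec(r.get_obs()["orientation"]).as_matrix())
E
```

```text
ball [0.6064 0.1892] [0.6068 0.1853]
tin [0.6175 0.0861] [0.6189 0.0826]
chalk [0.5029 0.0583] [0.5023 0.0568]
shaper [0.4817 0.2821] [0.4824 0.278 ]
tea [0.5947 0.2955] [0.6004 0.2905]
stand [ 0.5496 -0.3021] [ 0.5562 -0.3036]
bell [ 0.593  -0.1047] [ 0.5995 -0.107 ]
scorer [0.4931 0.1767]
0.10026728700635978 -0.2634635405956505 0.033588842733795816
chalk [0.5024 0.0582] [[0.518  0.0637]
 [0.506  0.0439]
 [0.4872 0.0528]
 [0.4984 0.0725]]
mat [ 0.5729 -0.2044] [[ 0.7226 -0.0747]
 [ 0.6544 -0.3853]
 [ 0.4241 -0.3341]
 [ 0.4904 -0.0235]]
mat2 [ 0.5731 -0.2061] [[ 0.7212 -0.0781]
 [ 0.6536 -0.3862]
 [ 0.4244 -0.3332]
 [ 0.493  -0.0269]]
0.2368596899652489 0.31777586957688736 -0.2178806205332407 -0.21312441353416517
0.2345258391909991 0.3146871260328358 -0.22392412198663647 -0.21816464430076407
[[ 0.9074  0.4203 -0.0008]
 [ 0.4203 -0.9074  0.0015]
 [-0.0001 -0.0017 -1.    ]]
```

{"fn": "play_rows", "kwargs": {"targets": "-1 0.03 -0.016 0 0.06; -1 0.06 -0.032 0 0.12; -1 0.09 -0.05 0 0.18; -1 0.12 -0.068 0 0.24; -1 0.15 -0.086 0 0.3; -1 0.18 -0.104 0 0.36; -1 0.216 -0.127 0 0.434; -1 0.216 -0.127 0 0.434", "squeeze": 40}}

```text
clock: 0.77
tcp_pos: [0.4325, -0.3976, 0.2309]
orientation: [-3.137, -0.012, -0.004]
contact_force: [1.0, 1.3, -0.6]
grip_width: 0.0854
gripper_force: 0.0
```

{"fn": "play_rows", "kwargs": {"targets": "-1 0.01 -0.04 0 0; -1 0.02 -0.08 0 0; -1 0.03 -0.12 0 0; -1 0.04 -0.16 0 0; -1 0.05 -0.2 0 0; -1 0.06 -0.235 0 0; -1 0.06 -0.27 0 0; -1 0.06 -0.296 0 0"}}

```text
clock: 1.43
tcp_pos: [0.4865, -0.107, 0.2311]
orientation: [-3.141, -0.005, 0.001]
contact_force: [0.3, 1.0, -0.6]
grip_width: 0.0855
gripper_force: 0.0
```

{"fn": "play_rows", "kwargs": {"targets": "-1 0.001 -0.04 0.02 0.05; -1 0.002 -0.08 0.04 0.1; -1 0.003 -0.12 0.06 0.15; -1 0.004 -0.16 0.08 0.2; -1 0.005 -0.2 0.1 0.263; -1 0.006 -0.24 0.1 0.263; -1 0.006 -0.27 0.1 0.263; -1 0.006 -0.285 0.1 0.263"}}

```text
clock: 2.1
tcp_pos: [0.4912, 0.1813, 0.1306]
orientation: [-3.113, 0.401, 0.002]
contact_force: [0.2, 0.1, 0.4]
grip_width: 0.0855
gripper_force: 0.0
```

{"fn": "play_rows", "kwargs": {"targets": "-1 0 0 0 0; -1 0 0 0 0; -1 0 0 0 0; -1 0 0 0 0"}}

```text
clock: 2.43
tcp_pos: [0.4926, 0.1726, 0.1312]
orientation: [3.113, -0.416, -0.0]
contact_force: [-1.0, -0.5, -1.0]
grip_width: 0.0856
gripper_force: 0.0
```

{"fn": "play_rows", "kwargs": {"targets": "-1 0 0 0.035 0; -1 0 0 0.07 0; -1 0 0 0.1 0; -1 0 0 0.115 0; -1 0 0 0.12 0; -1 0 0 0.12 0; -1 0 0 0.12 0; -1 0 0 0.12 0"}}

```text
clock: 3.1
tcp_pos: [0.4937, 0.1745, 0.0127]
orientation: [-3.113, 0.414, -0.003]
contact_force: [-0.1, -0.1, -0.1]
grip_width: 0.0854
gripper_force: 0.0
```

{"fn": "play_rows", "kwargs": {"targets": "0.3 0 0 0 0; 0.3 0 0 0 0; 0.3 0 0 0 0; 0.3 0 0 0 0; 0.3 0 0 0 0; 0.3 0 0 0 0; 0.3 0 0 0 0; 0.3 0 0 0 0"}}

```text
clock: 3.77
tcp_pos: [0.4929, 0.1747, 0.012]
orientation: [-3.114, 0.412, -0.001]
contact_force: [-1.2, -1.3, 5.8]
grip_width: 0.0348
gripper_force: 40.0
```

{"fn": "play_rows", "kwargs": {"targets": "0.3 0 0 -0.03 0; 0.3 0 0 -0.065 -0.1; 0.3 0.015 0.02 -0.1 -0.2; 0.3 0.04 0.05 -0.12 -0.3; 0.3 0.065 0.082 -0.12 -0.4; 0.3 0.09 0.115 -0.12 -0.5; 0.3 0.112 0.145 -0.12 -0.6; 0.3 0.1322 0.1709 -0.12 -0.7"}}

```text
clock: 4.43
tcp_pos: [0.5761, -0.0285, 0.1315]
orientation: [3.065, 0.685, 0.0]
contact_force: [1.5, 0.6, -0.4]
grip_width: 0.0348
gripper_force: 40.7
```

{"fn": "play_rows", "kwargs": {"targets": "0.3 -0.001 0.03 0 -0.12; 0.3 -0.002 0.06 0 -0.24; 0.3 -0.004 0.09 0 -0.36; 0.3 -0.006 0.12 0 -0.48; 0.3 -0.008 0.15 0 -0.6; 0.3 -0.009 0.18 0 -0.72; 0.3 -0.009 0.205 0 -0.84; 0.3 -0.009 0.2159 0 -0.919"}}

```text
clock: 5.1
tcp_pos: [0.6589, -0.2298, 0.1307]
orientation: [2.445, 1.971, -0.002]
contact_force: [-0.3, 0.1, -1.4]
grip_width: 0.0345
gripper_force: 40.7
```

{"fn": "play_rows", "kwargs": {"targets": "0.3 0 0 0 0; 0.3 0 0 0.02 0; 0.3 0 0 0.05 0; 0.3 0 0 0.08 0; 0.3 0 0 0.1 0; 0.3 0 0 0.1 0; 0.3 0 0 0.1 0; 0.3 0 0 0.1 0"}}

```text
clock: 5.77
tcp_pos: [0.6598, -0.2235, 0.0329]
orientation: [2.446, 1.969, 0.002]
contact_force: [0.2, -0.7, -0.1]
grip_width: 0.0347
gripper_force: 40.7
```

{"fn": "play_rows", "kwargs": {"targets": "0.3 0 0 0.012 0; 0.3 0 0 0.02 0; 0.3 0 0 0.023 0; 0.3 0 0 0.023 0; 0.3 0 0 0.023 0; -0.2 0 0 0.023 0; -0.2 0 0 0.023 0; -0.2 0 0 0.023 0"}}

```text
clock: 6.43
tcp_pos: [0.6588, -0.2244, 0.0082]
orientation: [2.447, 1.97, 0.0]
contact_force: [-0.0, 0.6, 0.4]
grip_width: 0.0511
gripper_force: 0.0
```

{"fn": "play_rows", "kwargs": {"targets": "-0.25 0 0 -0.005 0; -0.25 0 0 -0.02 0; -0.25 0 0 -0.05 0; -0.25 0 0 -0.085 0; -0.25 0 0 -0.1 0; -1 0 0 -0.12 0; -1 0 0 -0.123 0; -1 0 0 -0.123 0"}}

```text
clock: 7.1
tcp_pos: [0.66, -0.2246, 0.1337]
orientation: [2.445, 1.968, 0.004]
contact_force: [0.5, -0.9, -0.2]
grip_width: 0.0854
gripper_force: 0.0
```

{"fn": "play_rows", "kwargs": {"targets": "-1 0.03 -0.011 0 0; -1 0.07 -0.022 0 0; -1 0.11 -0.035 0 0; -1 0.15 -0.05 0 0; -1 0.19 -0.065 0 0; -1 0.228 -0.08 0 0; -1 0.265 -0.095 0 0; -1 0.2925 -0.1058 0 0"}}

```text
clock: 7.77
tcp_pos: [0.6157, 0.0886, 0.1303]
orientation: [-2.441, -1.973, 0.001]
contact_force: [0.7, 0.3, 0.2]
grip_width: 0.0851
gripper_force: 0.0
```

{"fn": "play_rows", "kwargs": {"targets": "-1 0 0 0 0; -1 0 0 0.03 0; -1 0 0 0.06 0; -1 0 0 0.09 0; -1 0 0 0.11 0; -1 0 0 0.122 0; -1 0 0 0.122 0; -1 0 0 0.122 0"}}

```text
clock: 8.43
tcp_pos: [0.6175, 0.0839, 0.0089]
orientation: [-2.446, -1.97, 0.002]
contact_force: [0.2, -0.0, 1.0]
grip_width: 0.0853
gripper_force: 0.0
```

{"fn": "play_rows", "kwargs": {"targets": "-0.2 0 0 0 0; -0.2 0 0 0 0; -0.2 0 0 0 0; -0.2 0 0 0 0; -0.2 0 0 0 0; -0.2 0 0 0 0"}}

```text
clock: 8.93
tcp_pos: [0.6191, 0.0842, 0.0113]
orientation: [2.446, 1.969, 0.004]
contact_force: [-1.2, -1.0, 6.1]
grip_width: 0.0586
gripper_force: 42.2
```

{"fn": "play_rows", "kwargs": {"targets": "-0.2 0 0 -0.02 0; -0.2 0 0 -0.05 0; -0.2 0 0 -0.08 0; -0.2 -0.03 0.002 -0.1 0; -0.2 -0.065 0.004 -0.1 0; -0.2 -0.1 0.006 -0.1 0; -0.2 -0.14 0.008 -0.1 0; -0.2 -0.175 0.01 -0.1 0"}}

```text
clock: 9.6
tcp_pos: [0.5899, -0.0917, 0.1103]
orientation: [2.446, 1.969, 0.0]
contact_force: [-0.4, 0.5, -1.1]
grip_width: 0.0582
gripper_force: 43.3
```

{"fn": "play_rows", "kwargs": {"targets": "-0.2 -0.03 0.002 0 0; -0.2 -0.065 0.005 0 0; -0.2 -0.095 0.007 0 0; -0.2 -0.1174 0.0077 0 0; -0.2 -0.1174 0.0077 0.02 0; -0.2 -0.1174 0.0077 0.05 0; -0.2 -0.1174 0.0077 0.08 0; -0.2 -0.1174 0.0077 0.09 0"}}

```text
clock: 10.27
tcp_pos: [0.5703, -0.2054, 0.0163]
orientation: [-2.445, -1.967, 0.004]
contact_force: [-1.2, 0.6, -1.0]
grip_width: 0.0584
gripper_force: 43.4
```

{"fn": "play_rows", "kwargs": {"targets": "-0.2 0 0 0.004 0; -0.2 0 0 0.01 0; -0.2 0 0 0.012 0; -0.2 0 0 0.012 0; -0.2 0 0 0.012 0; -0.6 0 0 0.012 0; -0.6 0 0 0.012 0; -0.6 0 0 0.012 0"}}

```text
clock: 10.93
tcp_pos: [0.5732, -0.2056, 0.0079]
orientation: [2.446, 1.97, 0.001]
contact_force: [0.9, -1.4, -0.2]
grip_width: 0.0682
gripper_force: 0.0
```

{"fn": "play_rows", "kwargs": {"targets": "-0.6 0 0 -0.02 0; -0.6 0 0 -0.05 0; -0.6 0 0 -0.09 0; -1 0 0 -0.123 0; -1 0.025 -0.013 -0.123 0; -1 0.055 -0.03 -0.123 0.05; -1 0.085 -0.046 -0.123 0.1; -1 0.12 -0.064 -0.123 0.15"}}

```text
clock: 11.6
tcp_pos: [0.5356, -0.0746, 0.1308]
orientation: [2.591, 1.774, 0.001]
contact_force: [0.8, 0.7, -0.1]
grip_width: 0.0855
gripper_force: 0.0
```

Run:
```python
from h import *
f=r.grab_frame("top")[:,:,::-1]; cv2.imwrite("top1.png",f)
cv2.imwrite("pics/d1.png",cv2.resize(f[140:290,110:430],(800,375),interpolation=cv2.INTER_CUBIC))
print(r.get_obs()["tcp_pos"],R.from_rotvec(r.get_obs()["orientation"]).as_matrix()[:,0])
```

```text
[ 0.53344837 -0.06401859  0.13102225] [0.35427656 0.93513249 0.00391766]
```

View pics/d1.png

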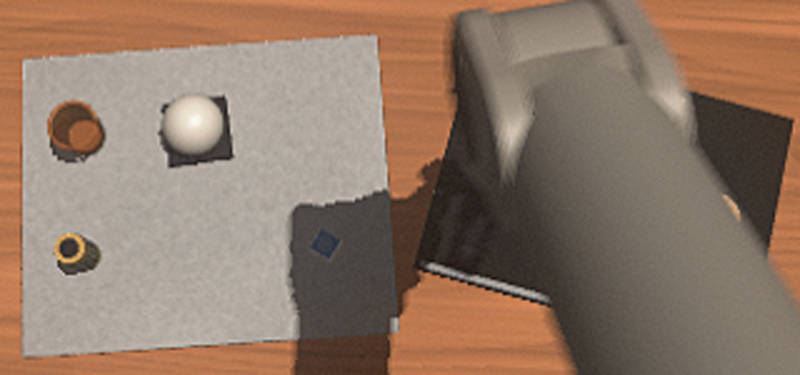

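The frame shows the ball, tealight, shaper and chalk (325,243) undisturbed on the board. The arm still hides the mat.

{"fn": "play_rows", "kwargs": {"targets": "-1 0.03 -0.02 0 0.05; -1 0.06 -0.042 0 0.1; -1 0.09 -0.063 0 0.136; -1 0.111 -0.078 0 0.136; -1 0.111 -0.078 0.03 0.136; -1 0.111 -0.078 0.06 0.136; -1 0.111 -0.078 0.09 0.136; -1 0.111 -0.078 0.11 0.136"}}

```text
clock: 12.32
tcp_pos: [0.5017, 0.0569, 0.0183]
orientation: [-2.701, -1.603, 0.002]
contact_force: [-0.3, -0.3, 0.5]
grip_width: 0.0858
gripper_force: 0.0
```

{"fn": "play_rows", "kwargs": {"targets": "-1 0 0 0.006 0; -1 0 0 0.01 0; -1 0 0 0.01 0; 0.7 0 0 0.01 0; 0.7 0 0 0.01 0; 0.7 0 0 0.01 0; 0.7 0 0 0.01 0; 0.7 0 0 0.01 0"}}

```text
clock: 12.98
tcp_pos: [0.503, 0.0569, 0.0109]
orientation: [2.702, 1.601, 0.001]
contact_force: [0.2, -0.1, 0.1]
grip_width: 0.0256
gripper_force: 0.2
```

{"fn": "play_rows", "kwargs": {"targets": "0.7 0 0 0 0; 0.7 0 0 0 0; 0.7 0 0 0 0; 0.7 0 0 0 0; 0.7 0 0 -0.01 0; 0.7 0 0 -0.03 0; 0.7 0 0 -0.06 0; 0.7 0 0 -0.09 0"}}

```text
clock: 13.65
tcp_pos: [0.5017, 0.057, 0.1013]
orientation: [-2.701, -1.602, 0.003]
contact_force: [0.9, -0.5, -0.0]
grip_width: 0.0221
gripper_force: 39.2
```

Run:
```python
from h import *
f=r.grab_frame("top")[:,:,::-1]; cv2.imwrite("top2.png",f)
cv2.imwrite("pics/d2.png",cv2.resize(f[145:285,270:430],None,fx=4,fy=4,interpolation=cv2.INTER_CUBIC))
print(r.get_obs()["tcp_pos"])
```

```text
[0.50538802 0.05799725 0.10698581]
```

View pics/d2.png

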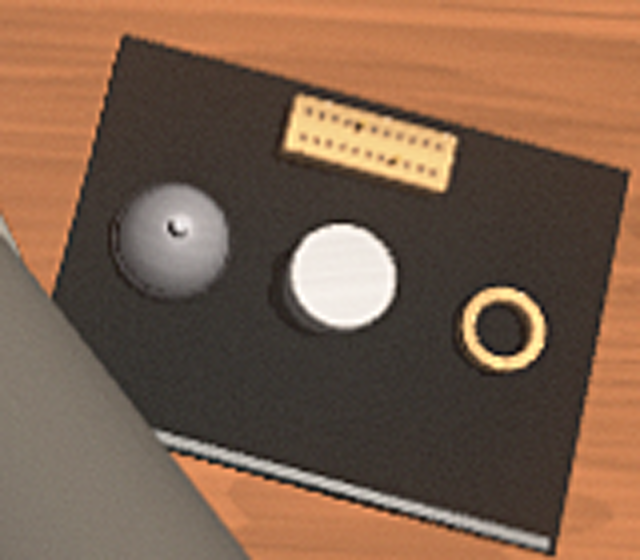

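The tin sits between bell and stand, with its lid centre at crop (343,276). The scorer is behind it, with top corners about (297,94), (457,139), (447,193) and (286,145).

Run:
```python
from h import *
O=np.array([.573,-.205]);t=-.215;M=np.array([[np.cos(t),np.sin(t)],[-np.sin(t),np.cos(t)]])
p=w("c2",343,276,.035);print(p,M@(p-O))
s=np.array([w("c2",*q,.021) for q in [(297,94),(457,139),(447,193),(286,145)]]);print(s.mean(0),M@(s.mean(0)-O),np.linalg.norm(s.mean(0)-p))
st=w("c2",503,331,.017);print(M@(st-O))
```

```text
[ 0.57324462 -0.20358317] [-6.32888415e-05  1.43639657e-03]
[ 0.65822418 -0.22341259] [0.08719029 0.00019369] 0.0872624308221446
[-0.00218473 -0.09989582]
```

{"fn": "play_rows", "kwargs": {"targets": "0.7 -0.015 0.014 -0.02 0; 0.7 -0.04 0.038 -0.02 0; 0.7 -0.067 0.064 -0.02 0; 0.7 -0.095 0.091 -0.02 0; 0.7 -0.122 0.117 -0.02 0; 0.7 -0.15 0.143 -0.02 0; 0.7 -0.176 0.168 -0.02 0; 0.7 -0.196 0.1876 -0.02 0"}}

```text
clock: 14.37
tcp_pos: [0.573, -0.2089, 0.1208]
orientation: [2.704, 1.597, -0.0]
contact_force: [-0.7, -0.3, 0.2]
grip_width: 0.0221
gripper_force: 39.3
```

{"fn": "play_rows", "kwargs": {"targets": "0.7 0 0 0 0; 0.7 0 0 0.02 0; 0.7 0 0 0.045 0; 0.7 0 0 0.065 0; 0.7 0 0 0.074 0; 0.7 0 0 0.078 0; 0.7 0 0 0.0795 0; 0.7 0 0 0.0795 0"}}

```text
clock: 15.03
tcp_pos: [0.5736, -0.2049, 0.0415]
orientation: [2.702, 1.601, 0.001]
contact_force: [0.1, 0.6, 0.3]
grip_width: 0.0225
gripper_force: 39.3
```

{"fn": "play_rows", "kwargs": {"targets": "0.7 0 0 0 0; 0.7 0 0 0 0; 0.7 0 0 0 0; 0.2 0 0 0 0; 0.2 0 0 0 0; 0.2 0 0 0 0; 0.2 0 0 -0.02 0; 0.2 0 0 -0.05 0"}}

```text
clock: 15.7
tcp_pos: [0.5706, -0.2045, 0.0885]
orientation: [-2.699, -1.599, 0.006]
contact_force: [-0.7, -0.5, 0.6]
grip_width: 0.0346
gripper_force: 0.0
```

{"fn": "play_rows", "kwargs": {"targets": "0.2 0 0 -0.035 0; -1 0.01 -0.008 -0.06 0.1; -1 0.035 -0.029 -0.06 0.2; -1 0.065 -0.053 -0.06 0.3; -1 0.095 -0.078 -0.06 0.4; -1 0.125 -0.102 -0.06 0.5; -1 0.155 -0.127 -0.06 0.6; -1 0.1716 -0.1406 -0.06 0.67"}}

```text
clock: 16.37
tcp_pos: [0.5309, 0.0182, 0.1512]
orientation: [-3.077, -0.623, -0.001]
contact_force: [-0.2, 0.5, 0.4]
grip_width: 0.0848
gripper_force: 0.0
```

{"fn": "play_rows", "kwargs": {"targets": "-1 0.008 -0.036 0 0; -1 0.016 -0.073 0 0; -1 0.024 -0.11 0 0; -1 0.032 -0.147 0 0; -1 0.04 -0.184 0 0; -1 0.048 -0.22 0 0; -1 0.055 -0.25 0 0; -1 0.0577 -0.265 0 0"}}

```text
clock: 17.03
tcp_pos: [0.4804, 0.2848, 0.1513]
orientation: [-3.075, -0.631, -0.001]
contact_force: [1.1, -0.2, 0.2]
grip_width: 0.0851
gripper_force: 0.0
```

{"fn": "play_rows", "kwargs": {"targets": "-1 0 0 0 0; -1 0 0 0 0; -1 0 0 0.03 0; -1 0 0 0.06 0; -1 0 0 0.09 0; -1 0 0 0.12 0; -1 0 0 0.1285 0; -1 0 0 0.1285 0"}}

```text
clock: 17.7
tcp_pos: [0.4811, 0.2767, 0.0201]
orientation: [3.077, 0.62, -0.007]
contact_force: [0.6, -0.1, 0.6]
grip_width: 0.0854
gripper_force: 0.0
```

{"fn": "play_rows", "kwargs": {"targets": "-1 0 0 0 0; 0.6 0 0 0 0; 0.6 0 0 0 0; 0.6 0 0 0 0; 0.6 0 0 0 0; 0.6 0 0 0 0; 0.6 0 0 0 0; 0.6 0 0 0 0"}}

```text
clock: 18.37
tcp_pos: [0.4826, 0.2799, 0.0232]
orientation: [-3.079, -0.624, -0.002]
contact_force: [-0.8, -0.7, 5.9]
grip_width: 0.0273
gripper_force: 39.0
```

{"fn": "play_rows", "kwargs": {"targets": "0.6 0 0 -0.02 0; 0.6 0 0 -0.05 0; 0.6 0 0 -0.08 0; 0.6 -0.01 0.028 -0.1 0; 0.6 -0.022 0.063 -0.1 0; 0.6 -0.034 0.098 -0.1 0; 0.6 -0.046 0.133 -0.1 0; 0.6 -0.058 0.168 -0.1 0"}}

```text
clock: 19.03
tcp_pos: [0.4939, 0.1005, 0.1227]
orientation: [3.079, 0.624, 0.001]
contact_force: [1.5, -1.2, -1.5]
grip_width: 0.0269
gripper_force: 39.6
```

{"fn": "play_rows", "kwargs": {"targets": "0.6 -0.012 0.035 0 0; 0.6 -0.024 0.07 0 0; 0.6 -0.036 0.105 0 0; 0.6 -0.048 0.14 0 0; 0.6 -0.058 0.165 0 0; 0.6 -0.0628 0.1806 0 0; 0.6 -0.0628 0.1806 0.02 0; 0.6 -0.0628 0.1806 0.05 0"}}

```text
clock: 19.7
tcp_pos: [0.509, -0.0908, 0.0742]
orientation: [3.077, 0.617, 0.009]
contact_force: [0.5, 0.7, -1.6]
grip_width: 0.0275
gripper_force: 39.6
```

{"fn": "play_rows", "kwargs": {"targets": "0.6 0 0 0.025 0; 0.6 0 0 0.042 0; 0.6 0 0 0.049 0; 0.6 0 0 0.052 0; 0.6 0 0 0.052 0; 0.6 0 0 0.052 0; 0.6 0 0 0.052 0; 0.6 0 0 0.052 0"}}

```text
clock: 20.37
tcp_pos: [0.5072, -0.0886, 0.0209]
orientation: [3.079, 0.624, 0.002]
contact_force: [0.5, 0.1, -0.7]
grip_width: 0.0273
gripper_force: 39.7
```

{"fn": "play_rows", "kwargs": {"targets": "0 0 0 0 0; 0 0 0 0 0; 0 0 0 0 0; 0 0 0 -0.02 0; 0 0 0 -0.05 0; 0 0 0 -0.085 0; -0.5 0 0 -0.12 0; -1 0 0 -0.13 0"}}

```text
clock: 21.03
tcp_pos: [0.5093, -0.0885, 0.1553]
orientation: [3.077, 0.623, 0.011]
contact_force: [1.7, 0.4, -0.4]
grip_width: 0.0659
gripper_force: 0.0
```

{"fn": "play_rows", "kwargs": {"targets": "-1 0.02 -0.022 0 0; -1 0.047 -0.05 0 0; -1 0.074 -0.08 0 0; -1 0.101 -0.109 0 0; -1 0.128 -0.138 0 0; -1 0.155 -0.167 0 0; -1 0.18 -0.193 0 0; -1 0.1995 -0.2146 0 0"}}

```text
clock: 21.7
tcp_pos: [0.6071, 0.1902, 0.15]
orientation: [-3.077, -0.627, -0.0]
contact_force: [-0.8, -0.2, -0.1]
grip_width: 0.0851
gripper_force: 0.0
```

{"fn": "play_rows", "kwargs": {"targets": "-1 0 0 0 0; -1 0 0 0 0; -1 0 0 0 0; -1 0 0 0.03 0; -1 0 0 0.06 0; -1 0 0 0.09 0; -1 0 0 0.12 0; -1 0 0 0.13 0"}}

```text
clock: 22.37
tcp_pos: [0.604, 0.183, 0.016]
orientation: [3.077, 0.62, -0.011]
contact_force: [-1.4, -0.6, -0.3]
grip_width: 0.0851
gripper_force: 0.0
```

{"fn": "play_rows", "kwargs": {"targets": "-1 0 0 0 0; -1 0 0 0 0; -0.1 0 0 0 0; -0.1 0 0 0 0; -0.1 0 0 0 0; -0.1 0 0 0 0; -0.1 0 0 0 0; -0.1 0 0 0 0", "squeeze": 30}}

```text
clock: 23.03
tcp_pos: [0.6079, 0.1879, 0.0226]
orientation: [-3.078, -0.624, -0.005]
contact_force: [-2.3, -0.1, 6.2]
grip_width: 0.0558
gripper_force: 30.6
```

{"fn": "play_rows", "kwargs": {"targets": "-0.1 0 0 -0.015 0; -0.1 0 0 -0.045 0; -0.1 0 0 -0.08 0; -0.1 -0.01 0.018 -0.11 0; -0.1 -0.025 0.045 -0.13 0; -0.1 -0.042 0.075 -0.13 0; -0.1 -0.058 0.105 -0.13 0; -0.1 -0.075 0.135 -0.13 0"}}

```text
clock: 23.7
tcp_pos: [0.5903, 0.0318, 0.1525]
orientation: [3.078, 0.624, 0.004]
contact_force: [1.0, -0.1, -1.5]
grip_width: 0.0558
gripper_force: 32.5
```

{"fn": "play_rows", "kwargs": {"targets": "-0.1 -0.017 0.03 0 0; -0.1 -0.034 0.061 0 0; -0.1 -0.051 0.092 0 0; -0.1 -0.068 0.123 0 0; -0.1 -0.085 0.154 0 0; -0.1 -0.102 0.185 0 0; -0.1 -0.12 0.215 0 0; -0.1 -0.1365 0.243 0 0"}}

```text
clock: 24.37
tcp_pos: [0.5584, -0.2461, 0.1519]
orientation: [3.078, 0.622, 0.001]
contact_force: [0.2, -0.1, -2.5]
grip_width: 0.0557
gripper_force: 32.5
```

{"fn": "play_rows", "kwargs": {"targets": "-0.1 -0.013 0.022 0 0; -0.1 -0.024 0.042 0 0; -0.1 -0.03 0.0519 0 0; -0.1 -0.03 0.0519 0 0; -0.1 -0.03 0.0519 0 0; -0.1 -0.03 0.0519 0.02 0; -0.1 -0.03 0.0519 0.05 0; -0.1 -0.03 0.0519 0.08 0"}}

```text
clock: 25.03
tcp_pos: [0.5537, -0.3004, 0.0711]
orientation: [3.077, 0.629, 0.005]
contact_force: [-0.0, -0.5, -1.5]
grip_width: 0.0559
gripper_force: 32.5
```

{"fn": "play_rows", "kwargs": {"targets": "-0.1 0 0 0.005 0; -0.1 0 0 0.01 0; -0.1 0 0 0.01 0; -0.1 0 0 0.01 0; -0.1 0 0 0.01 0; -0.1 0 0 0.01 0; -0.1 0 0 0.01 0; -0.1 0 0 0.01 0"}}

```text
clock: 25.7
tcp_pos: [0.552, -0.3035, 0.061]
orientation: [3.078, 0.623, 0.001]
contact_force: [-0.2, -0.1, -1.4]
grip_width: 0.0558
gripper_force: 32.7
```

Run:
```python
from h import *
f=r.grab_frame("scene")[:,:,::-1]
cv2.imwrite("pics/e1.png",cv2.resize(f[120:270,60:260],None,fx=4,fy=4,interpolation=cv2.INTER_CUBIC))
print(r.get_obs()["tcp_pos"])
```

```text
[ 0.55181432 -0.30346942  0.06082165]
```

View pics/e1.png

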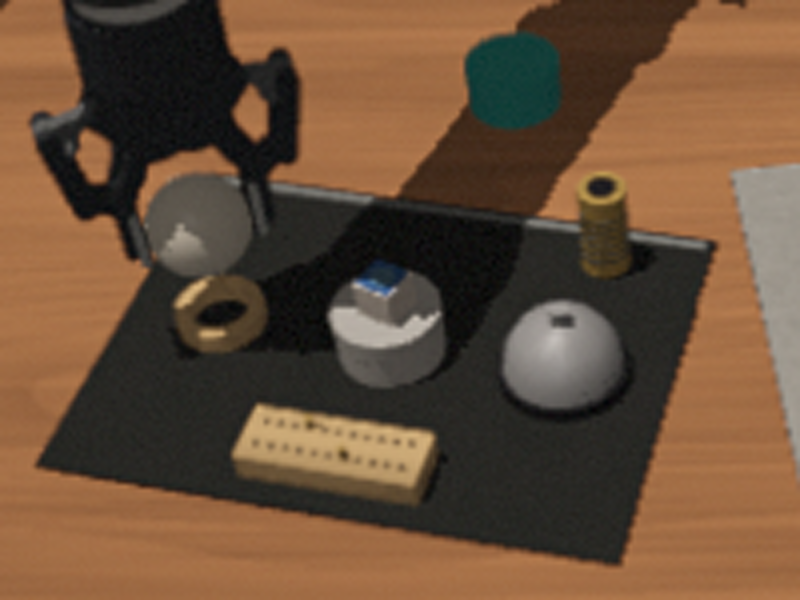

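The chalk sits upright on the lid with its blue face up. The shaper and scorer are in place. The ball, at (199,225), hangs near the ring at (220,313). I'll check the offset.

Run:
```python
from h import *
g=lambda u,v,z: at("scene",((u+.5)/4-.5+60,(v+.5)/4-.5+120),z)
print("ball",g(199,225,.078),"stand",g(220,313,.017),"lid",g(387,305,.035),"chalk top",g(380,277,.058),"shaper",g(602,187,.061))
```

```text
ball [ 0.55090166 -0.30503549] stand [ 0.55714748 -0.30428541] lid [ 0.57070193 -0.20635707] chalk top [ 0.57248456 -0.20688408] shaper [ 0.505888   -0.08999744]
```

{"fn": "play_rows", "kwargs": {"targets": "-0.1 0 0 0.01 0; -0.1 0 0 0.02 0; -0.1 0 0 0.028 0; -0.1 0 0 0.034 0; -0.1 0 0 0.037 0; -0.1 0 0 0.0375 0; -0.1 0 0 0.0375 0; -0.1 0 0 0.0375 0"}}

```text
clock: 26.42
tcp_pos: [0.552, -0.3036, 0.023]
orientation: [3.078, 0.623, 0.001]
contact_force: [-0.4, -0.1, 4.4]
grip_width: 0.0559
gripper_force: 33.3
```

{"fn": "play_rows", "kwargs": {"targets": "-0.4 0 0 0 0; -0.5 0 0 0 0; -0.6 0 0 0 0; -0.6 0 0 0 0; -0.7 0 0 0 0; -0.7 0 0 0 0; -0.7 0 0 0 0; -0.7 0 0 0 0"}}

```text
clock: 27.08
tcp_pos: [0.5516, -0.3032, 0.0228]
orientation: [-3.079, -0.624, -0.0]
contact_force: [-0.2, -0.6, 0.0]
grip_width: 0.0726
gripper_force: 0.0
```

{"fn": "play_rows", "kwargs": {"targets": "-0.7 0 0 -0.01 0; -0.7 0 0 -0.03 0; -0.7 0 0 -0.06 0; -0.7 0 0 -0.09 0; -0.7 0 0 -0.12 0; -0.7 0 0 -0.15 0; -0.7 0 0 -0.18 0; -0.7 0 0 -0.2 0"}}

```text
clock: 27.75
tcp_pos: [0.5526, -0.3035, 0.2271]
orientation: [3.077, 0.623, 0.005]
contact_force: [1.7, -1.3, 0.3]
grip_width: 0.0725
gripper_force: 0.0
```

{"fn": "play_rows", "kwargs": {"targets": "-1 -0.01 0.02 0 0; -1 -0.03 0.05 0 0; -1 -0.05 0.085 0 0; -1 -0.07 0.12 0 0; -1 -0.09 0.155 0 0; -1 -0.11 0.19 0 0; -1 -0.13 0.22 0 0; -1 -0.13 0.22 0 0"}}

```text
clock: 28.42
tcp_pos: [0.5117, -0.5661, 0.2226]
orientation: [3.078, 0.607, -0.006]
contact_force: [-2.8, -0.7, -0.7]
grip_width: 0.0857
gripper_force: 0.0
```

Run:
```python
from h import *
f=r.grab_frame("top")[:,:,::-1]
cv2.imwrite("pics/f1.png",cv2.resize(f[145:285,270:430],None,fx=4,fy=4,interpolation=cv2.INTER_CUBIC))
f=r.grab_frame("scene")[:,:,::-1]
cv2.imwrite("pics/f2.png",cv2.resize(f[120:270,60:260],None,fx=4,fy=4,interpolation=cv2.INTER_CUBIC))
```

```text
(no output)
```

View pics/f1.png

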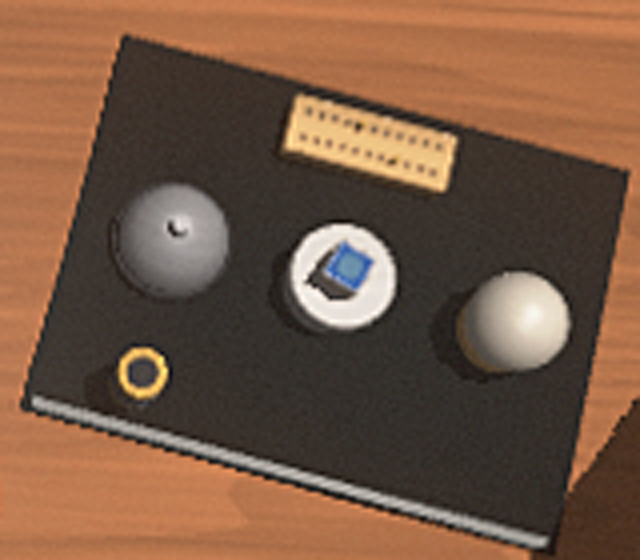

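View pics/f2.png

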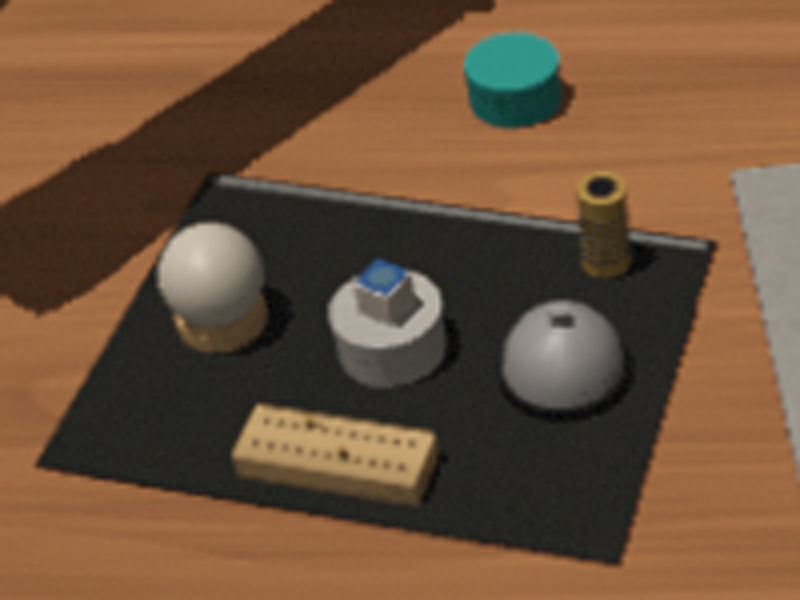

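The ball is seated: its centre is at crop (518,321) in the top view and (212,275) in the scene view. Chalk top is at (351,266) and shaper ring at (143,373). One numeric check, then I'll hand in.

{"fn": "play_rows", "kwargs": {"targets": "-1 0 0 0 0; -1 0 0 0 0; -1 0 0 0 0; -1 0 0 0 0; -1 0 0 0 0; -1 0 0 0 0"}}

```text
clock: 29.02
tcp_pos: [0.5178, -0.556, 0.2231]
orientation: [3.079, 0.625, 0.0]
contact_force: [0.3, -0.6, 0.1]
grip_width: 0.0854
gripper_force: 0.0
```

Run:
```python
from h import *
O=np.array([.573,-.205]);t=-.215;M=np.array([[np.cos(t),np.sin(t)],[-np.sin(t),np.cos(t)]])
m=lambda *a:(M@(w("c2",*a)-O)).round(4)
P=dict(ball=m(518,321,.040),chalk=m(351,266,.058),tin=m(343,276,.035),shaper=m(143,373,.061));print(P)
ok=np.linalg.norm(P["ball"]-[0,-.1])<.007 and np.linalg.norm(P["chalk"]-P["tin"])<.009 and abs(P["shaper"][0]+.09)<.011 and abs(P["shaper"][1]-.1)<.012
print(ok)
if ok: print(r.hand_in())
```

```text
{'ball': array([ 0.0002, -0.1008]), 'chalk': array([0.001 , 0.0023]), 'tin': array([-0.0001,  0.0014]), 'shaper': array([-0.0897,  0.1007])}
True
the job is handed in; nothing more can be done
None
```

The mat is set out and the job was handed in at about 29 s; the last images put ball, tin, chalk, scorer and shaper within about 3 mm of their intended places, I never moved the tealight, and no verdict came back.

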